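# Tap the clamp wedge home on the handlebar

## Robot

A 6-joint arm with a two-finger parallel gripper is mounted at the origin on the work surface. World frame = base frame: x ahead of the robot, y to its left, z up, the work surface at z = 0. Lengths are in mm, angles in rad, forces in N, time in s.
With the tool pointing down it reaches from about 350 to 875 mm from the base axis. Payload 4.2 kg.
Tool frame: the origin (TCP) lies at the very end of the fingers, on their centre line; the grasp point (between the pads) lies 19 mm behind it; z points along the fingers, y is the line along which they close (so a half turn about z gives the same grasp; the last joint's range is limited). The gripper opens to 85 mm and grips with 20 to 120 N. Pads are 22 mm wide; open, the fingers measure 114 mm over their backs; the gripper's body (76 mm by 85 mm) begins 54 mm behind the grasp point. The pads swing forward as they close: fully open they stand 13 mm farther back than shut.
Start: joints at [-1.088, 0.385, 0.008, 0, -1.194, -0.259], TCP at [138.728, -609.388, 231.312] pointing down, gripper open.
Joint ranges: [-3.14, 3.14], [-1.21, 2.06], [-1.07, 1.41], [-3.16, 2.05], [-2.99, -0.16], [-3.1, 3.1]. Speed limits (rad/s): [2.79, 2.79, 3.14, 3.14, 3.14, 3.14].

## Interface

Orientations are given as a unit quaternion [x, y, z, w].
In Python, from bench import arm gives the robot as it stands.
- The arm moves only by the tool servo_tool, never from a script. Its argument "rows" is a list that holds one entry, the list of rows, each a list of 7 numbers: the finger opening in mm, from 0 to 85.4, then the shift along the tool's x, y, z in mm, then the turn, a rotation vector about the tool's x, y, z in rad. A call has 1 to 10 rows; each row is the pose to reach, as a shift and turn from the pose commanded when the call began, along the tool's axes at that moment; what a row does not reach only later rows make up. A row lasts 1/8 s, in which the tool goes at most 62.5 mm and 10.7 degrees, less where a joint would pass 70% of its speed; a pose out of reach is approached as far as the arm can. A call with a gripper value outside its range is refused whole. The fingers move at their own pace and stop on an object; the grip force is fixed at half the most. Time passes only in rows, so rows that repeat a pose let the fingers close. It gives the time, the measured TCP pose, the force, the opening and the grip force at its end, in the units of the state.
- arm.read_state(): the state, without advancing time (a new reading comes with each control period).
- arm.get_image(name): name is "scene" or "top" or "wrist"; returns the picture (400x640x3 uint8, red, green, blue); there is no depth.
- arm.camera_params(name): a dict with "intrinsics" (3x3 intrinsics, pixels), "R" (3x3) and "t" (3): a world point X has camera coordinates R X + t. Camera axes: x right, y down, z forward; pixel columns grow to the right and rows downward; lengths in mm; the calibration is good to about 2 mm. A picture is of the moment at which its call begins: read the wrist's pose just before it. camera_params takes no time and is no camera call; for the wrist camera it gives the pose at the moment of the call.
- arm.job_done(): hands the job in; it is judged then, once.
The state is a dict: "clock": time; "joints": joint angles; "joint_vel": joint speeds; "joint_efforts": joint torques, N m; "position": TCP position; "ee_rot": TCP orientation; "contact_force": force on the tool from outside, world axes, zero at the start; "wrist_torque": the same for the moment, N m; "gripper_width": finger opening in mm; "grasp_force": force on a finger pad.
Only numpy, scipy, OpenCV 4.12 (cv2) and the standard library are available. Lean on these libraries where they do the work, as an engineer would, in place of code of your own. Each camera call takes 0.05 s, during which the arm holds its last target. There are 200 camera calls.

## Task

The handlebar lies loose in the wedge clamp. Take the tapping block by its handle and tap the wooden wedge down into its slot with two or more light taps, lifting the block off in between, until it stops going in and the bar is held tight; do not hit it so hard that the bar is dented and do not push the wedge with the gripper. Then stand the block upright on its rubber mat again and leave the other things where they are.

Things in the scene. Friction and masses are not known exactly. Their poses are not given: they have to be found in the camera images.
- clamp: Fixed wedge clamp, base plate 137 (its x) by 90 by 30 mm high. Origin on the work surface, z up, x from the wedge slot to the black turning knob. The slot lies between an upright grey post and the sliding jaw, both 70 mm high. The steel jaw at the knob stands still but was set by hand, differently each time by up to 4.5 mm: not measured.
- wedge: Wooden wedge started in the slot, 56 mm long, taper 1:4; it only slides straight down and stays where left. Origin: centre of its level top, 22 by 36 mm along clamp x, y, 116 to 122 mm up at first. Drag about 6 N; after 7 to 31 mm (unknown) it jams on the bar and resistance climbs within a few mm: a tap reaching 13 to 20 N there makes it tight, over 30 N dents the bar.
- jaw: The sliding steel jaw between wedge and handlebar, front plate 12 mm thick, 60 mm wide, moved towards the knob by a quarter of the wedge's travel. Its origin is a reference point that lies at the clamp's origin when the wedge is fully raised.
- handlebar: Straight aluminium handlebar, 31.8 mm diameter, 420 mm long along its y axis, with black rubber grips on its ends; it lies loose across the clamp's base between the two steel jaws, a few mm of play. Origin: underside at mid length.
- tapper_mid (a point): The tapping block: white nylon foot, 42 by 42 mm and 35 mm high, with a square wooden handle 24 by 24 mm above it; 120 mm high in all, about 0.22 kg, standing upright on the rubber mat. This point is its centre, on the axis, 60 mm above its underside; axes parallel to the sides of foot and handle, z up. The handle spans from 25 mm below to 60 mm above this point.
- mat: Black rubber mat, 120 by 120 mm, 3 mm thick, fixed on the work surface. Origin: centre of its underside.

How it is judged:
By the outcome, as a careful person would: the job done as asked, in the order asked, and still so for the second after the job is handed in, with the robot touching nothing.
It also fails if it takes over 51 s, if anything falls off the work surface, if the arm or the gripper's body presses on something with over 40 N, if the wrist force passes 120 N, or if a joint passes its speed limit or range.

## Working session

There is one attempt and no reset: what is moved stays moved. The work goes in short steps, Python scripts to look and compute and a tool call to move; the robot and the scene stay as the last step left them, time stands still between calls to the robot, and variables do not carry over. Pictures are saved under pics/ and viewed, at most 10 in all, crops included, and the job is handed in when it is done.

Besides the shell and the picture viewer there is one more tool, called after "Emit:" as name(argument=value, ...), one argument or row to a line, values as JSON. servo_tool: Moves the arm, as the interface text tells. Its arguments: {"type":"object","properties":{"rows":{"type":"array"}},"required":["rows"]}

```bash
mkdir -p pics; ls; python3 - <<'E'
from bench import arm
import cv2,numpy as np
s=arm.read_state();print(s)
a=arm.get_image("scene");b=arm.get_image("top")
cv2.imwrite("pics/s0.png",a[:,:,::-1]);cv2.imwrite("pics/t0.png",b[:,:,::-1])
for n in("scene","top","wrist"):print(n,arm.camera_params(n))
E
```

```text
pics
{'clock': 0.0, 'joints': array([-1.08842017e+00,  3.85558122e-01,  6.61517060e-03, -5.27317617e-04,
       -1.19398223e+00, -2.58630381e-01]), 'joint_vel': array([-1.73487758e-03,  7.95701914e-04,  5.33014650e-04, -3.94205280e-05,
       -3.46729018e-04, -7.90581829e-04]), 'joint_efforts': array([ 5.48974617e-05, -3.92291451e+01,  1.88400739e+01,  4.18587416e+00,
       -4.58436363e-03,  1.03357553e-05]), 'position': array([ 138.59079374, -608.83756505,  230.21225936]), 'ee_rot': array([-1.11542939e-01,  9.93759015e-01,  1.08093164e-03, -1.56983226e-04]), 'contact_force': array([ 0.83383385, -0.2659564 ,  0.15579745]), 'wrist_torque': array([ 0.01231399, -0.02128812, -0.02710087]), 'grasp_force': 0.0, 'gripper_width': 85.38835608933724}
scene {'intrinsics': array([[414.67231567,   0.        , 320.36820604],
       [  0.        , 414.67231567, 199.40252111],
       [  0.        ,   0.        ,   1.        ]]), 'R': array([[ 0.06118652,  0.99789038,  0.02170236],
       [ 0.64298864, -0.02277633, -0.76553696],
       [-0.76342767,  0.06079491, -0.64302579]]), 't': array([  -5.48223174, -267.75811938, 1322.37961853])}
top {'intrinsics': array([[456.14986802,   0.        , 321.52169201],
       [  0.        , 456.14986802, 199.41956374],
       [  0.        ,   0.        ,   1.        ]]), 'R': array([[ 0.02410118, -0.99957389,  0.01646735],
       [-0.98007984, -0.02687293, -0.19677741],
       [ 0.19713609, -0.01139675, -0.98030989]]), 't': array([-65.80858136, 518.35628155, 835.6677864 ])}
wrist {'intrinsics': array([[297.60727262,   0.        , 318.94226106],
       [  0.        , 297.60727262, 198.16952876],
       [  0.        ,   0.        ,   1.        ]]), 'R': array([[-0.22123021,  0.97521832,  0.0025332 ],
       [ 0.94054762,  0.21267716,  0.26483692],
       [ 0.25773506,  0.06097252, -0.96428989]]), 't': array([624.24493594, -36.11474986, 378.15233682])}
```

View pics/s0.png

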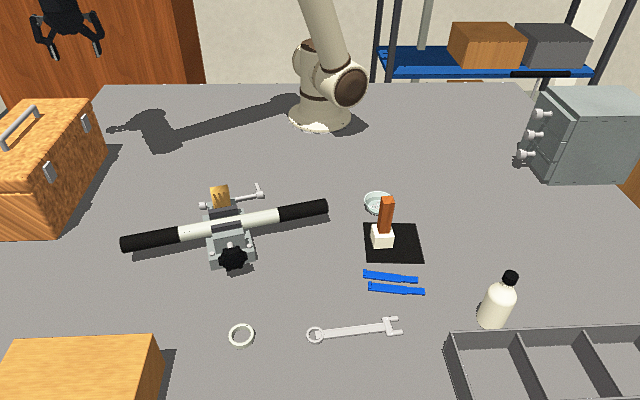

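View pics/t0.png

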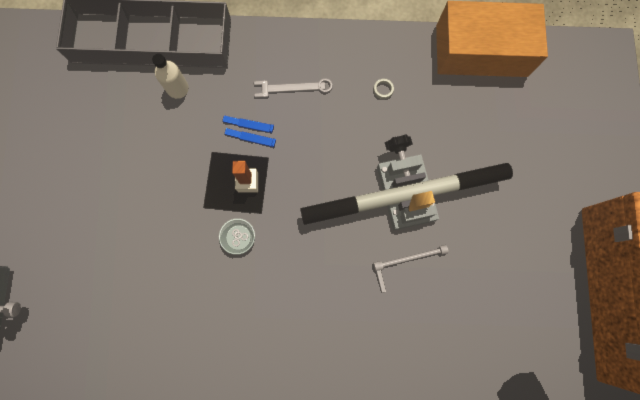

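The scene picture shows the tapper at about (383,222) on the mat, and the wedge at (220,195). In the top picture the handle top is at about (242,168) and the wedge top at about (423,200). I'll zoom in on both.

```bash
python3 - <<'E'
import cv2,numpy as np
s=cv2.imread("pics/s0.png");t=cv2.imread("pics/t0.png")
def c(i,x,y,w=80,h=60):return cv2.resize(i[y:y+h,x:x+w],(400,300),interpolation=cv2.INTER_CUBIC)
cv2.imwrite("pics/z.png",np.vstack([np.hstack([c(t,200,145),c(t,370,170)]),np.hstack([c(s,350,190),c(s,180,170)])]))
E
```

```text
(no output)
```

View pics/z.png

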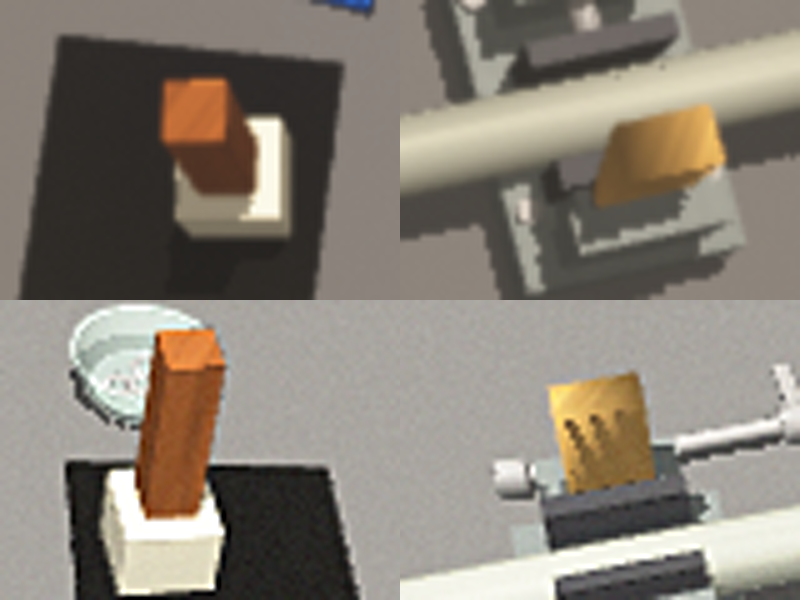

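```bash
cat > h.py <<'E'
from bench import arm
import numpy as np
from scipy.spatial.transform import Rotation as Ro
def ray(p,uv,z):
    K,R,t=p["intrinsics"],p["R"],p["t"]
    c=-R.T@t; d=R.T@np.linalg.solve(K,[uv[0],uv[1],1.]); return c+d*(z-c[2])/d[2]
def px(p,X):
    q=p["intrinsics"]@(p["R"]@np.asarray(X,float)+p["t"]); return q[:2]/q[2]
def tool(dw,s=None): # world shift -> tool shift
    s=s or arm.read_state(); return Ro.from_quat(s["ee_rot"]).inv().apply(dw)
E
python3 - <<'E'
from h import *
np.set_printoptions(precision=1,suppress=True)
T=arm.camera_params("top");S=arm.camera_params("scene")
f=lambda x,y,ox,oy:(ox+x/5-.4,oy+y/5-.4)
print("handle");[print(ray(T,f(x,y,200,145),123)) for x,y in((166,80),(226,80),(226,142),(163,142))]
print("foot base");[print(ray(T,f(x,y,200,145),3)) for x,y in((175,236),(292,238))]
print("handle S");[print(ray(S,f(x,y,350,190),123)) for x,y in((158,32),(212,30),(224,67),(162,70))]
print("foot base S");[print(ray(S,f(x,y,350,190),3)) for x,y in((122,295),(215,288))]
print("mat");[print(ray(T,f(x,y,200,145),3)) for x,y in((58,36),(343,64))]
print("wedge T");[print(ray(T,f(x,y,370,170),119)) for x,y in((216,126),(311,104),(325,160))]
print("wedge S");[print(ray(S,f(x,y,180,170),119)) for x,y in((150,85),(238,72))]
print("bar");[print(ray(T,u,46)) for u in((303,213),(511,172))]
E
```

```text
handle
[572.9 110.9 123. ]
[573.6  89.2 123. ]
[550.4  87.9 123. ]
[549.8 110.5 123. ]
foot base
[540.8 126.1   3. ]
[541.3  78.    3. ]
handle S
[555.5  90.  123. ]
[555.  111.8 123. ]
[577.8 112.1 123. ]
[578.7  87.5 123. ]
foot base S
[585.1  83.5   3. ]
[582.7 123.9   3. ]
mat
[625.  180.1   3. ]
[616.3  60.6   3. ]
wedge T
[ 519.4 -216.3  119. ]
[ 528.5 -250.9  119. ]
[ 508.  -255.5  119. ]
wedge S
[ 508.7 -253.7  119. ]
[ 501.2 -219.2  119. ]
bar
[493.2 -17.1  46. ]
[ 587.3 -429.6   46. ]
```

The tapper stands at about (563,101), yaw about 0.03. The wedge top is near (514,-235), and the clamp yaw of about 0.22 matches the tool's present yaw. On the way to the tapper I'll look at the wedge with the wrist camera.

Emit:
servo_tool(
  rows=[
    [[85,-20,14,-40,0,0,0],[85,-70,49,-70,0,0,0],[85,-120,84,-70,0,0,0],[85,-170,118,-70,0,0,0],[85,-220,153,-70,0,0,0],[85,-270,188,-70,0,0,0],[85,-320,222,-70,0,0,0],[85,-370,257,-70,0,0,0],[85,-405,282,-70,0,0,0],[85,-416,289,-70,0,0,0]],
  ],
)

```text
clock: 1.35
position: [481.3, -233.4, 300.6]
ee_rot: [-0.113, 0.994, 0.0, -0.001]
contact_force: [0.4, 0.0, -0.6]
gripper_width: 84.7
grasp_force: 0.0
```

```bash
python3 - <<'E'
from h import *
import cv2
p=arm.camera_params("wrist");a=arm.get_image("wrist")[:,:,::-1]
np.savez("w1.npz",**p);cv2.imwrite("pics/w1f.png",a)
s=arm.read_state();print(s["clock"],s["position"],s["ee_rot"],s["contact_force"])
u=px(p,[514,-235,119]);print(u)
x,y=[int(v) for v in u-[60,45]];x=max(x,0);y=max(y,0);print(x,y)
cv2.imwrite("pics/w1.png",cv2.resize(a[y:y+90,x:x+120],None,fx=6,fy=6,interpolation=cv2.INTER_CUBIC))
E
```

```text
1.4 [ 481.59138953 -233.53737697  300.61941995] [-1.12982905e-01  9.93596827e-01  2.81074976e-04 -3.60211390e-04] [ 0.37068312  0.04760845 -0.68209941]
[311.17127688 205.37096195]
251 160
```

View pics/w1.png

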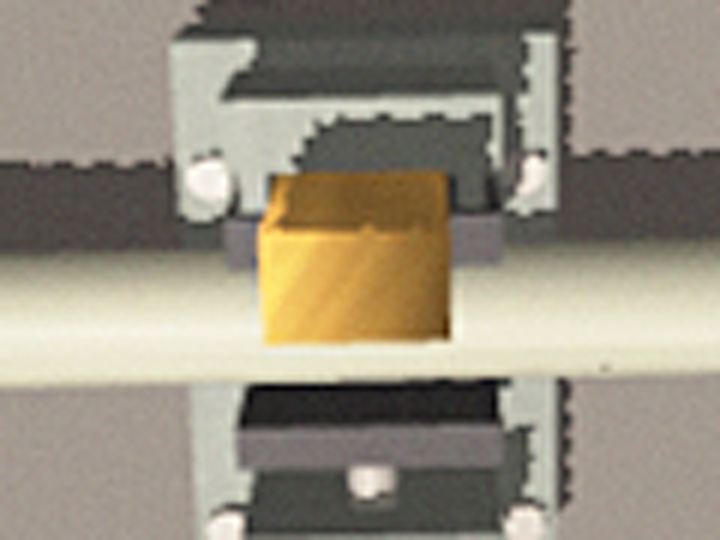

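Wrist view: the wedge top is the light face with corners at crop (260,233), (448,231), (450,340) and (264,342). It lies square to the tool.

```bash
python3 - <<'E'
from h import *
p=dict(np.load("w1.npz"))
c=np.array([(260,233),(448,231),(450,340),(264,342)])/6+[251-.4,160-.4]
for z in(116,119,122):
    q=np.array([ray(p,u,z) for u in c]);print(z,q.mean(0).round(1),np.linalg.norm(q-np.roll(q,1,0),axis=1).round(1))
print(tool([563-481.6,101+233.5,-100]))
E
```

```text
116 [ 517.6 -235.8  116. ] [21.8 35.7 21.8 35.9]
119 [ 516.7 -235.9  119. ] [21.6 35.4 21.6 35.6]
122 [ 515.8 -236.1  122. ] [21.4 35.  21.4 35.3]
[-154.48868791  307.62025312  100.09612968]
```

Emit:
servo_tool(
  rows=[
    [[85,-15,30,0,0,0,0.03],[85,-40,80,10,0,0,0.07],[85,-65,130,20,0,0,0.11],[85,-90,180,40,0,0,0.15],[85,-115,230,60,0,0,0.19],[85,-140,280,75,0,0,0.19],[85,-153,304,80,0,0,0.19],[85,-154,307,80,0,0,0.19],[85,-154,307,80,0,0,0.19]],
  ],
)

```text
clock: 2.52
position: [562.1, 97.1, 221.4]
ee_rot: [-0.016, 1.0, -0.0, -0.0]
contact_force: [0.5, -0.3, -0.4]
gripper_width: 85.1
grasp_force: 0.0
```

```bash
python3 - <<'E'
from h import *
import cv2
p=arm.camera_params("wrist");a=arm.get_image("wrist")[:,:,::-1]
np.savez("w2.npz",**p)
s=arm.read_state();print(s["clock"],s["position"],s["ee_rot"],s["contact_force"])
u=px(p,[563,101,80]);print(u)
x,y=[int(v) for v in u-[80,60]];x=max(x,0);y=max(y,0);print(x,y)
cv2.imwrite("pics/w2.png",cv2.resize(a[y:y+120,x:x+160],None,fx=5,fy=5,interpolation=cv2.INTER_CUBIC))
E
```

```text
2.575 [562.06701647  96.84422185 221.6121353 ] [-1.61180452e-02  9.99870095e-01 -3.27972152e-05  2.18918297e-05] [ 0.09275377 -0.57251118 -0.15363772]
[322.99537828 187.27772   ]
242 127
```

View pics/w2.png

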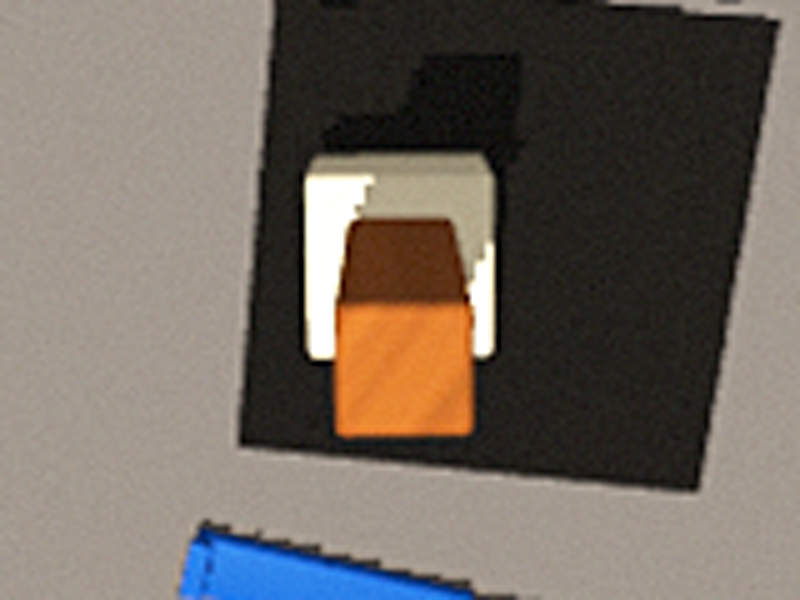

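The handle is square to the tool, with its top at crop (337–472, 304–436) and its foot top at (307–493, 173–358).

```bash
python3 - <<'E'
from h import *
p=dict(np.load("w2.npz"))
g=lambda c,z:np.array([ray(p,np.array(u)/5+[242-.4,127-.4],z) for u in c])
for c,z in(([(337,303),(471,305),(473,434),(337,437)],123),([(307,175),(493,172),(493,357),(308,358)],38)):
    q=g(c,z);print(q.mean(0),np.linalg.norm(q-np.roll(q,1,0),axis=1).round(1),q.round(1).tolist())
s=arm.read_state();print(tool(g([(337,303),(471,305),(473,434),(337,437)],123).mean(0)[:2].tolist()@np.eye(2,3)+[0,0,70]-s["position"]))
E
```

```text
[564.50589723 100.05208162 123.        ] [23.4 22.3 22.5 23.1] [[553.2, 88.4, 123.0], [552.8, 110.7, 123.0], [575.3, 112.1, 123.0], [576.6, 89.0, 123.0]]
[564.57990053 100.12384092  38.        ] [41.7 40.8 42.1 42. ] [[544.6, 78.9, 38.0], [542.7, 119.7, 38.0], [584.7, 121.9, 38.0], [586.3, 79.9, 38.0]]
[ -2.53453201   3.13763386 151.61203605]
```

Emit:
servo_tool(
  rows=[
    [[85,-1,1,20,0,0,0],[85,-2,3,65,0,0,0],[85,-2.5,3,110,0,0,0],[85,-2.5,3,142,0,0,0],[85,-2.5,3,150,0,0,0],[85,-2.5,3,150,0,0,0],[20,-2.5,3,150,0,0,0],[20,-2.5,3,150,0,0,0],[20,-2.5,3,150,0,0,0],[20,-2.5,3,150,0,0,0]],
  ],
)

```text
clock: 3.82
position: [564.9, 101.5, 71.9]
ee_rot: [-0.017, 1.0, 0.0, 0.0]
contact_force: [0.6, -0.3, 2.6]
gripper_width: 23.6
grasp_force: 62.0
```

Emit:
servo_tool(
  rows=[
    [[20,0,0,0,0,0,0],[20,0,0,0,0,0,0],[20,0,0,0,0,0,0]],
  ],
)

```text
clock: 4.2
position: [565.0, 101.5, 71.9]
ee_rot: [-0.017, 1.0, 0.0, 0.0]
contact_force: [-1.2, -0.2, 5.2]
gripper_width: 23.3
grasp_force: 62.5
```

Emit:
servo_tool(
  rows=[
    [[20,0,0,-15,0,0,0],[20,0,0,-50,0,0,0],[20,0,0,-90,0,0,0],[20,3,-15,-125,0,0,-0.02],[20,9,-50,-140,0,0,-0.05],[20,17,-95,-140,0,0,-0.08],[20,25,-140,-140,0,0,-0.11],[20,33,-185,-140,0,0,-0.14],[20,41,-230,-140,0,0,-0.17],[20,49,-275,-140,0,0,-0.19]],
  ],
)

```text
clock: 5.45
position: [524.0, -176.5, 211.2]
ee_rot: [-0.112, 0.994, 0.0, -0.0]
contact_force: [0.6, 0.6, -2.2]
gripper_width: 23.0
grasp_force: 61.5
```

```bash
python3 - <<'E'
from h import *
s=arm.read_state();print(s["clock"],s["position"],s["ee_rot"],s["contact_force"],s["gripper_width"]);print(tool(np.array([516.5,-236,205])-s["position"]))
E
```

```text
5.45 [ 524.04462213 -176.45713713  211.18918181] [-1.11976355e-01  9.93710743e-01  2.71895322e-04 -4.24776867e-04] [ 0.60214369  0.59196116 -2.20309172] 23.03891193854212
[ 20.60150505 -56.37459638   6.16949641]
```

Emit:
servo_tool(
  rows=[
    [[20,12,-33,0,0,0,0],[20,20,-54,0,0,0,0],[20,21,-57,0,0,0,0],[20,21,-57,0,0,0,0],[20,21,-57,0,0,0,0]],
  ],
)

```text
clock: 6.08
position: [517.2, -234.6, 211.3]
ee_rot: [-0.112, 0.994, 0.0, -0.0]
contact_force: [-0.5, -1.1, -2.3]
gripper_width: 23.2
grasp_force: 61.6
```

```bash
python3 - <<'E'
from h import *
import cv2
a=arm.get_image("scene")[:,:,::-1]
b=arm.get_image("wrist")[:,:,::-1]
s=arm.read_state();print(s["clock"],s["position"],s["contact_force"],s["wrist_torque"],s["gripper_width"])
u=px(arm.camera_params("scene"),[516,-236,140]);x,y=[int(v) for v in u-[40,45]];print(x,y)
A=cv2.resize(a[y:y+90,x:x+80],(400,450),interpolation=cv2.INTER_CUBIC)
B=cv2.resize(b[100:310,230:410],(386,450))
cv2.imwrite("pics/c1.png",np.hstack([A,B]))
E
```

```text
6.175 [ 517.32537683 -234.60034094  211.397977  ] [-0.08709687  0.03390329 -1.82331498] [-0.05051746 -0.01297588 -0.00610101] 23.54306833359087
176 135
```

View pics/c1.png

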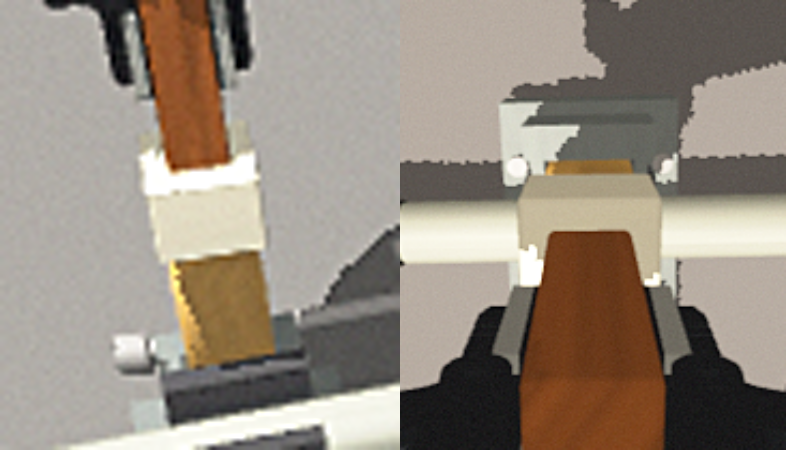

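The block hangs upright and centred over the wedge. First light tap: at most 6 mm of push, less than the smallest travel to the jam.

Emit:
servo_tool(
  rows=[
    [[20,0,0,8,0,0,0],[20,0,0,16,0,0,0],[20,0,0,19,0,0,0],[20,0,0,21,0,0,0],[20,0,0,23,0,0,0],[20,0,0,25,0,0,0],[20,0,0,27,0,0,0]],
  ],
)

```text
clock: 7.05
position: [517.3, -235.5, 185.2]
ee_rot: [-0.112, 0.994, -0.0, 0.001]
contact_force: [-1.2, 1.8, 3.5]
gripper_width: 23.2
grasp_force: 62.4
```

Emit:
servo_tool(
  rows=[
    [[20,0,0,-6,0,0,0],[20,0,0,-12,0,0,0],[20,0,0,-12,0,0,0]],
  ],
)

```text
clock: 7.42
position: [517.5, -235.5, 196.8]
ee_rot: [-0.112, 0.994, -0.0, 0.001]
contact_force: [0.7, -0.5, -2.4]
gripper_width: 23.3
grasp_force: 61.4
```

Emit:
servo_tool(
  rows=[
    [[20,0,0,6,0,0,0],[20,0,0,11,0,0,0],[20,0,0,12,0,0,0],[20,0,0,13.5,0,0,0],[20,0,0,15,0,0,0]],
  ],
)

```text
clock: 8.05
position: [517.0, -235.4, 181.7]
ee_rot: [-0.112, 0.994, -0.0, -0.0]
contact_force: [-2.3, 0.9, 3.7]
gripper_width: 23.6
grasp_force: 62.3
```

Emit:
servo_tool(
  rows=[
    [[20,0,0,1.5,0,0,0]],
  ],
)

```text
clock: 8.18
position: [517.0, -235.4, 180.0]
ee_rot: [-0.112, 0.994, 0.0, -0.0]
contact_force: [-1.3, 0.7, 3.8]
gripper_width: 23.5
grasp_force: 62.3
```

Emit:
servo_tool(
  rows=[
    [[20,0,0,1.5,0,0,0]],
  ],
)

```text
clock: 8.3
position: [517.0, -235.4, 178.4]
ee_rot: [-0.112, 0.994, 0.0, -0.0]
contact_force: [-1.7, 1.9, 4.2]
gripper_width: 23.2
grasp_force: 62.3
```

Emit:
servo_tool(
  rows=[
    [[20,0,0,-6,0,0,0],[20,0,0,-10,0,0,0],[20,0,0,-5,0,0,0],[20,0,0,0,0,0,0],[20,0,0,1.5,0,0,0]],
  ],
)

```text
clock: 8.93
position: [517.1, -235.4, 176.9]
ee_rot: [-0.112, 0.994, -0.0, -0.0]
contact_force: [-1.3, 1.2, 3.3]
gripper_width: 23.4
grasp_force: 62.3
```

Emit:
servo_tool(
  rows=[
    [[20,0,0,1.5,0,0,0]],
  ],
)

```text
clock: 9.05
position: [517.1, -235.4, 175.8]
ee_rot: [-0.112, 0.994, -0.0, 0.0]
contact_force: [-1.4, 1.8, 3.0]
gripper_width: 23.6
grasp_force: 62.3
```

Emit:
servo_tool(
  rows=[
    [[20,0,0,1.5,0,0,0]],
  ],
)

```text
clock: 9.18
position: [517.1, -235.4, 174.2]
ee_rot: [-0.112, 0.994, -0.0, 0.0]
contact_force: [-0.4, 1.8, 4.0]
gripper_width: 23.4
grasp_force: 62.3
```

Emit:
servo_tool(
  rows=[
    [[20,0,0,1,0,0,0]],
  ],
)

```text
clock: 9.3
position: [517.1, -235.4, 173.0]
ee_rot: [-0.112, 0.994, -0.0, 0.0]
contact_force: [-2.3, 0.8, 3.1]
gripper_width: 23.2
grasp_force: 62.3
```

Emit:
servo_tool(
  rows=[
    [[20,0,0,1.2,0,0,0]],
  ],
)

```text
clock: 9.43
position: [517.1, -235.4, 171.7]
ee_rot: [-0.112, 0.994, -0.0, 0.0]
contact_force: [-0.7, 1.5, 3.6]
gripper_width: 23.4
grasp_force: 62.3
```

Emit:
servo_tool(
  rows=[
    [[20,0,0,1.2,0,0,0]],
  ],
)

```text
clock: 9.55
position: [517.1, -235.4, 170.3]
ee_rot: [-0.112, 0.994, 0.0, -0.0]
contact_force: [-1.2, 1.8, 3.0]
gripper_width: 23.1
grasp_force: 62.3
```

Emit:
servo_tool(
  rows=[
    [[20,0,0,1.2,0,0,0]],
  ],
)

```text
clock: 9.68
position: [517.1, -235.4, 169.1]
ee_rot: [-0.112, 0.994, 0.0, -0.0]
contact_force: [-0.8, 2.4, 3.4]
gripper_width: 23.2
grasp_force: 62.3
```

Emit:
servo_tool(
  rows=[
    [[20,0,0,1.2,0,0,0]],
  ],
)

```text
clock: 9.8
position: [517.2, -235.4, 168.0]
ee_rot: [-0.112, 0.994, -0.0, 0.0]
contact_force: [-1.4, 1.0, 5.3]
gripper_width: 23.3
grasp_force: 62.5
```

Emit:
servo_tool(
  rows=[
    [[20,0,0,-6,0,0,0],[20,0,0,-12,0,0,0],[20,0,0,-12,0,0,0],[20,0,0,-6,0,0,0],[20,0,0,-1,0,0,0],[20,0,0,0.5,0,0,0]],
  ],
)

```text
clock: 10.55
position: [516.9, -235.4, 167.6]
ee_rot: [-0.112, 0.994, 0.0, -0.001]
contact_force: [-2.4, 1.8, 5.7]
gripper_width: 23.8
grasp_force: 62.6
```

Emit:
servo_tool(
  rows=[
    [[20,0,0,0.7,0,0,0]],
  ],
)

```text
clock: 10.68
position: [517.0, -235.4, 167.6]
ee_rot: [-0.112, 0.994, -0.0, -0.0]
contact_force: [-1.7, 1.9, 6.6]
gripper_width: 23.2
grasp_force: 62.7
```

Emit:
servo_tool(
  rows=[
    [[20,0,0,0.7,0,0,0]],
  ],
)

```text
clock: 10.8
position: [517.0, -235.4, 167.4]
ee_rot: [-0.112, 0.994, -0.0, -0.0]
contact_force: [-3.0, 1.8, 7.6]
gripper_width: 23.3
grasp_force: 62.9
```

The resistance is climbing now, so this is the jam. I'll keep pressing in small steps towards a net 16 N or so (baseline -2).

Emit:
servo_tool(
  rows=[
    [[20,0,0,1,0,0,0]],
  ],
)

```text
clock: 10.92
position: [517.0, -235.4, 166.9]
ee_rot: [-0.112, 0.994, -0.0, 0.0]
contact_force: [-3.1, 3.2, 11.2]
gripper_width: 23.3
grasp_force: 63.2
```

Emit:
servo_tool(
  rows=[
    [[20,0,0,1,0,0,0]],
  ],
)

```text
clock: 11.05
position: [517.0, -235.4, 166.4]
ee_rot: [-0.112, 0.994, -0.0, 0.0]
contact_force: [-4.0, 3.1, 11.7]
gripper_width: 23.2
grasp_force: 63.6
```

Emit:
servo_tool(
  rows=[
    [[20,0,0,0.7,0,0,0]],
  ],
)

```text
clock: 11.18
position: [517.1, -235.4, 166.2]
ee_rot: [-0.112, 0.994, -0.0, 0.0]
contact_force: [-3.9, 3.8, 13.9]
gripper_width: 23.5
grasp_force: 63.8
```

Emit:
servo_tool(
  rows=[
    [[20,0,0,-7,0,0,0],[20,0,0,-14,0,0,0],[20,0,0,-14,0,0,0],[20,0,0,-8,0,0,0],[20,0,0,-4,0,0,0],[20,0,0,-2,0,0,0],[20,0,0,-1,0,0,0],[20,0,0,0,0,0,0]],
  ],
)

```text
clock: 12.18
position: [517.0, -235.5, 166.1]
ee_rot: [-0.112, 0.994, -0.0, -0.0]
contact_force: [-5.3, 3.6, 14.5]
gripper_width: 23.6
grasp_force: 63.8
```

Emit:
servo_tool(
  rows=[
    [[20,0,0,0.7,0,0,0]],
  ],
)

```text
clock: 12.3
position: [517.1, -235.5, 165.9]
ee_rot: [-0.112, 0.994, -0.001, 0.0]
contact_force: [-4.3, 4.4, 15.5]
gripper_width: 23.4
grasp_force: 64.0
```

Emit:
servo_tool(
  rows=[
    [[20,0,0,0.7,0,0,0]],
  ],
)

```text
clock: 12.42
position: [517.2, -235.6, 165.6]
ee_rot: [-0.112, 0.994, -0.001, 0.0]
contact_force: [-5.1, 4.1, 17.5]
gripper_width: 23.3
grasp_force: 64.2
```

Emit:
servo_tool(
  rows=[
    [[20,0,0,0.7,0,0,0]],
  ],
)

```text
clock: 12.55
position: [517.3, -235.6, 165.3]
ee_rot: [-0.112, 0.994, -0.001, 0.0]
contact_force: [-6.0, 4.2, 19.9]
gripper_width: 23.4
grasp_force: 64.5
```

Emit:
servo_tool(
  rows=[
    [[20,0,0,0.5,0,0,0]],
  ],
)

```text
clock: 12.68
position: [517.5, -235.8, 165.1]
ee_rot: [-0.112, 0.994, -0.001, 0.001]
contact_force: [-4.7, 3.9, 19.7]
gripper_width: 23.2
grasp_force: 64.5
```

Emit:
servo_tool(
  rows=[
    [[20,0,0,0.3,0,0,0]],
  ],
)

```text
clock: 12.8
position: [517.5, -235.9, 165.1]
ee_rot: [-0.113, 0.994, -0.001, 0.001]
contact_force: [-4.5, 4.3, 20.0]
gripper_width: 22.9
grasp_force: 64.6
```

The wedge took about 22 N net and stopped going in. Now I'll lift off and return to the mat.

Emit:
servo_tool(
  rows=[
    [[20,0,0,-10,0,0,0],[20,0,0,-30,0,0,0],[20,0,0,-48,0,0,0],[20,0,0,-50,0,0,0],[20,0,0,-50,0,0,0]],
  ],
)

```text
clock: 13.42
position: [516.7, -235.2, 209.4]
ee_rot: [-0.112, 0.994, 0.0, -0.001]
contact_force: [-0.3, -0.3, -2.2]
gripper_width: 22.8
grasp_force: 61.7
```

```bash
python3 - <<'E'
from h import *
import cv2
a=arm.get_image("scene")[:,:,::-1]
s=arm.read_state();print(s["clock"],s["position"],s["ee_rot"],s["contact_force"]);print(tool(np.array([565,101.5,100])-s["position"]))
u=px(arm.camera_params("scene"),[516,-236,140]);x,y=[int(v) for v in u-[50,40]]
cv2.imwrite("pics/c2.png",cv2.resize(a[y:y+100,x:x+100],(500,500),interpolation=cv2.INTER_CUBIC))
E
```

```text
13.475 [ 516.5164508  -235.17032439  209.19724999] [-1.11528179e-01  9.93760604e-01  5.31125896e-04 -1.02271162e-03] [ 0.00726174  0.18060146 -1.9626298 ]
[-122.1146088   317.40754705  109.37126069]
```

View pics/c2.png

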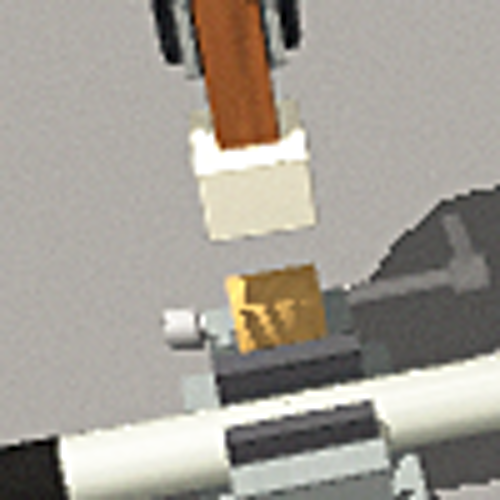

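The wedge is driven in, with its top at about (275,270). The block hangs straight in the gripper. Going back over the mat.

Emit:
servo_tool(
  rows=[
    [[20,-8,20,-5,0,0,0.02],[20,-25,65,-5,0,0,0.05],[20,-43,111,-5,0,0,0.08],[20,-60,157,-5,0,0,0.11],[20,-78,203,-5,0,0,0.14],[20,-96,249,0,0,0,0.17],[20,-113,295,20,0,0,0.19],[20,-121,315,50,0,0,0.19],[20,-122,317,80,0,0,0.19],[20,-122,317,100,0,0,0.19]],
  ],
)

```text
clock: 14.72
position: [564.4, 100.9, 107.7]
ee_rot: [-0.017, 1.0, -0.001, -0.002]
contact_force: [-0.2, 0.6, -3.2]
gripper_width: 23.0
grasp_force: 61.6
```

Emit:
servo_tool(
  rows=[
    [[20,0,0,10,0,0,0],[20,0,0,20,0,0,0],[20,0,0,25,0,0,0],[20,0,0,25,0,0,0]],
  ],
)

```text
clock: 15.22
position: [565.8, 100.7, 85.6]
ee_rot: [-0.017, 1.0, 0.0, 0.0]
contact_force: [0.1, 0.7, -3.0]
gripper_width: 23.5
grasp_force: 61.5
```

Emit:
servo_tool(
  rows=[
    [[20,0,0,6,0,0,0],[20,0,0,10,0,0,0],[20,0,0,12,0,0,0],[20,0,0,12.5,0,0,0]],
  ],
)

```text
clock: 15.72
position: [565.7, 100.7, 72.9]
ee_rot: [-0.017, 1.0, -0.0, -0.0]
contact_force: [0.9, 0.0, -2.1]
gripper_width: 23.5
grasp_force: 61.6
```

Emit:
servo_tool(
  rows=[
    [[20,0,0,1,0,0,0],[20,0,0,1,0,0,0]],
  ],
)

```text
clock: 15.98
position: [565.7, 100.8, 72.0]
ee_rot: [-0.017, 1.0, 0.0, 0.0]
contact_force: [0.5, -0.1, -2.3]
gripper_width: 23.6
grasp_force: 61.6
```

Emit:
servo_tool(
  rows=[
    [[20,0,0,0.7,0,0,0],[20,0,0,0.7,0,0,0]],
  ],
)

```text
clock: 16.23
position: [565.9, 100.8, 71.8]
ee_rot: [-0.017, 1.0, 0.0, 0.0]
contact_force: [-0.1, -0.3, 1.3]
gripper_width: 23.4
grasp_force: 62.1
```

It's touching the mat. Releasing and rising.

Emit:
servo_tool(
  rows=[
    [[40,0,0,0.3,0,0,0],[60,0,0,0.3,0,0,0],[85,0,0,0,0,0,0],[85,0,0,0,0,0,0],[85,0,0,0,0,0,0],[85,0,0,0,0,0,0],[85,0,0,-20,0,0,0],[85,0,0,-60,0,0,0],[85,0,0,-110,0,0,0],[85,0,0,-150,0,0,0]],
  ],
)

```text
clock: 17.48
position: [566.0, 100.8, 223.5]
ee_rot: [-0.017, 1.0, 0.0, 0.001]
contact_force: [-0.0, 0.5, 0.2]
gripper_width: 85.2
grasp_force: 0.0
```

Emit:
servo_tool(
  rows=[
    [[85,40,0,-30,0,0,0],[85,90,0,-40,0,0,0],[85,130,0,-40,0,0,0],[85,140,0,-40,0,0,0],[85,140,0,-40,0,0,0]],
  ],
)

```text
clock: 18.1
position: [425.8, 96.2, 261.8]
ee_rot: [-0.017, 1.0, 0.0, 0.001]
contact_force: [0.2, 0.0, -0.2]
gripper_width: 85.2
grasp_force: 0.0
```

```bash
python3 - <<'E'
from h import *
import cv2
a=arm.get_image("scene")[:,:,::-1]
s=arm.read_state();print(s["clock"],s["position"],s["contact_force"])
cv2.imwrite("pics/f.png",cv2.resize(a[110:310,100:460],(720,400),interpolation=cv2.INTER_CUBIC))
E
```

```text
18.15 [426.45813563  96.2987016  261.56559635] [ 0.49046469  0.05137272 -0.06396382]
```

View pics/f.png

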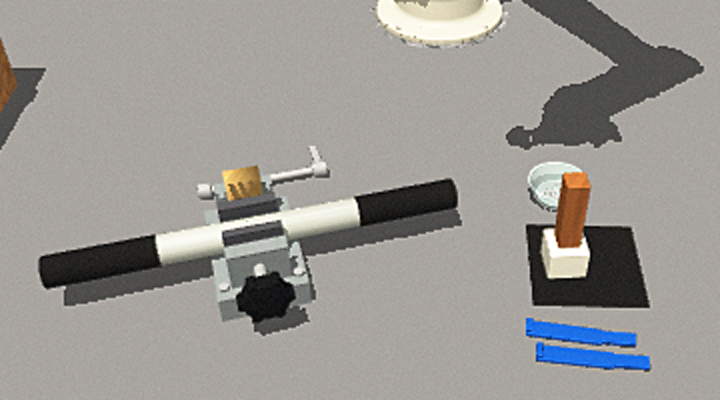

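The block stands upright on the mat at about (565,250), the wedge is in at (243,182), the bar sits in the clamp and nothing else has moved.

```bash
python3 -c "
from bench import arm
print(arm.job_done())"
```

```text
the job is handed in; nothing more can be done
None
```

I tapped the wedge down in five light taps, lifting the block off between them, until it stopped going in at about 22 N (below the 30 N dent limit); the block is back upright on its mat, nothing else looks moved, and I handed the job in at about 18 s, though I did not test the bar's tightness directly.

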